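# Reload the rotary sample changer

## Task

Get the sample changer ready for the next run: take off every used open tin and stand it upright across the two wooden bars in the black pan, and set every closed tin from the pan upright in the middle of a pad of its own; things go on and off only at the loading gate, where the hoop is open, and the disc is pushed round by its blue pegs, clicking into place at each pad. Finish with the disc clicked into the position where the brass check weight stands under the sensor head. Do not touch the weight itself, do not tip a used tin, and knock no bottle over.

Things in the scene. Friction and masses are not known exactly. Their poses are not given: they have to be found in the camera images.
- changer: rotary sample changer fixed on the bench; origin on the disc's axis at bench height, its -x side (the gate) faces the robot, z up. White base 276 mm across under an aluminium disc 300 mm across, its face 50 mm above the bench; hub 44 mm across, 20 mm above the face. Outside each pad two steel stop pins, 8 mm across, 15 mm high, 142 mm out from the axis along the pad's radius, 30 mm to either side of it
- disc (a joint): turn of the disc, rad, endless either way, positive = anticlockwise seen from above. A spring detent holds it at each multiple of 60 degrees (1.047 rad; may begin 0.1 off). A push (under 15 N at a peg) carries it past the crest half-way between two detents, then the detent pulls it on to the next one and holds it
- peg0 (a point): top of one of the 6 blue pegs by which the disc is pushed: upright on the disc, 12 mm across, 65 mm high above the disc's face (top 115 mm above the bench), 140 mm from the axis, each half-way between two pads, so at +-30 degrees from the gate when the disc is in a detent; this one follows pad0 anticlockwise
- gate (a point): the loading gate: fixed point at the height of the disc's face, 100 mm from the axis on the robot's side, over which a pad stands at each detent; a yellow block on the bench outside the disc marks it (6 mm high, to 180 mm from the axis). Only here are the pads open from above
- hoop_end (a point): one end of the steel retaining hoop: a 10 mm bar, centre 119 mm above the bench, at radius 100 mm over the pads all round except 55 degrees either side of the gate (this end: anticlockwise from the gate), so nothing can be lifted off the other pads. Two posts, 124 mm high, 168 mm from the axis, 100 degrees from the gate on each side
- sensor (a point): fixed point at the height of the disc's face below the sensor head (grey box on a column at the changer's far side, its lower face 121 mm above the bench), opposite the gate, 100 mm from the axis: the pad there is three detents from the gate
- bars (a point): middle of the upper faces (14 mm above the bench) of two fixed wooden bars in the black pan; the bars run along y, each 190 mm long, 20 mm wide, 9 mm high, centre lines 60 mm apart, so that a tin stands across both. The fixed pan: floor 4 mm above the bench, walls 75 mm high, outside about 360 (x) by 485 mm (y), its centre 39 mm beyond this point in x
- check_weight_c (a point): brass check weight with a knob, 34 mm across, 46 mm high, stands on a pad of the disc; the point is at its centre, half-way up
- pad0 (a point): centre of pad 0, one of 6 grey circles (84 mm, white centre dot) on the disc's upper face, 60 degrees apart, 100 mm from the axis; they turn with the disc. Numbers go anticlockwise from above; at joint value 0 pad0 is at the gate
- pad1 (a point): centre of pad 1, one of 6 grey circles (84 mm, white centre dot) on the disc's upper face, 60 degrees apart, 100 mm from the axis; they turn with the disc. Numbers go anticlockwise from above; at joint value 0 pad0 is at the gate
- pad2 (a point): centre of pad 2, one of 6 grey circles (84 mm, white centre dot) on the disc's upper face, 60 degrees apart, 100 mm from the axis; they turn with the disc. Numbers go anticlockwise from above; at joint value 0 pad0 is at the gate
- pad3 (a point): centre of pad 3, one of 6 grey circles (84 mm, white centre dot) on the disc's upper face, 60 degrees apart, 100 mm from the axis; they turn with the disc. Numbers go anticlockwise from above; at joint value 0 pad0 is at the gate
- pad4 (a point): centre of pad 4, one of 6 grey circles (84 mm, white centre dot) on the disc's upper face, 60 degrees apart, 100 mm from the axis; they turn with the disc. Numbers go anticlockwise from above; at joint value 0 pad0 is at the gate
- pad5 (a point): centre of pad 5, one of 6 grey circles (84 mm, white centre dot) on the disc's upper face, 60 degrees apart, 100 mm from the axis; they turn with the disc. Numbers go anticlockwise from above; at joint value 0 pad0 is at the gate
- tin_1_c (a point): closed sample tin with a flat lid: white-grey metal, 64 mm across, 42 mm high, about 0.05 kg; the point is at its centre, half-way up; z up when it stands. At the start it stands on the floor of the black pan, beyond the wooden bars. May be absent
- tin_2_c (a point): closed sample tin with a flat lid: white-grey metal, 64 mm across, 42 mm high, about 0.05 kg; the point is at its centre, half-way up; z up when it stands. At the start it stands on the floor of the black pan, beyond the wooden bars. May be absent
- tin_3_c (a point): closed sample tin with a flat lid: white-grey metal, 64 mm across, 42 mm high, about 0.05 kg; the point is at its centre, half-way up; z up when it stands. At the start it stands on the floor of the black pan, beyond the wooden bars. May be absent
- used_1_c (a point): used open tin, no lid, brown soil visible inside: 59 mm across, 36 mm high; the point is at its centre, half-way up. Stands on a pad of the disc at the start
- used_2_c (a point): used open tin, no lid, brown soil visible inside: 59 mm across, 36 mm high; the point is at its centre, half-way up. Stands on a pad of the disc at the start
- wash_bottle: bystander: white wash bottle with red cap, 181 mm high, behind the pan; origin at the centre of its underside
- reagent_bottle: bystander: amber bottle with white cap, 87 mm high, behind the pan; origin at the centre of its underside
- check_weight: the same check weight; origin at the centre of its underside
Mind the look-alikes: they are no part of the job. What is shaped like the part that bears used_2_c but green is not meant. Leave any green or turquoise look-alike of the part that bears tin_1_c alone.

How it is judged:
By the outcome, as a careful person would: the job done as asked, in the order asked, and still so for the second after the job is handed in, with the robot touching nothing.
Of tin_1, tin_2, tin_3 only 2 to 3 are there at a start; the rules pass over those that are not, and their reading is None.
At some moment in a run one of tin_1, tin_2, tin_3 may be knocked a few centimetres aside while the robot is not near it.
It also fails if it takes over 210 s, if anything falls off the work surface, if the arm or the gripper's body presses on something with over 40 N, if the wrist force passes 120 N, or if a joint passes its speed limit or range.

## Robot

A 7-joint arm with a two-finger parallel gripper is mounted at the origin on a cart in front of the work surface, level with it; the furniture and walls round the work are solid. World frame = base frame: x ahead of the robot, y to its left, z up, the work surface at z = 0. Lengths are in m, angles in degrees, forces in N, time in s.
With the tool pointing down it reaches from about 0.425 to 0.875 m from the base axis. Payload 4.7 kg.
Tool frame: the origin (TCP) lies at the very end of the fingers, on their centre line; the grasp point (between the pads) lies 19 mm behind it; z points along the fingers, y is the line along which they close (so a half turn about z gives the same grasp; the last joint's range is limited). The gripper opens to 87 mm and grips with 3 to 60 N. Pads are 19 mm wide; open, the fingers measure 117 mm over their backs; the gripper's body (75 mm by 190 mm) begins 51 mm behind the grasp point.
Start: joints at [-75.682, 18.392, -4.016, 83.108, 1.295, 78.541, -3.26], TCP at [0.152, 0.632, 0.223] pointing down, gripper open.
Joint ranges: [-163.93, 163.93], [-17.29, 119.83], [-79.2, 71.16], [3.27, 140.29], [-89.18, 269.18], [5.43, 117.66], [-154.24, 154.24]. Speed limits (degrees/s): [147.25, 147.25, 180, 180, 180, 180, 180].

## Interface

Orientations are given as [roll, pitch, yaw] about the fixed x, y, z axes, in that order (R = Rz(yaw) Ry(pitch) Rx(roll)).
In Python, from cell import telemetry, cams, env gives the robot as it stands.
- The arm moves only by the tool arm_command, never from a script. Its argument "series" is text: rows parted by semicolons, each of 5 numbers parted by spaces: the shift along the tool's x, y, z in mm, then the turn about the tool's z in rad, then the closure in counts, from 0 (fully open) to 255 (shut). A call has 1 to 20 rows; each row shifts and turns the commanded pose from where the row before left it, along the tool's axes as they then stand; what a row does not reach is not made up. A row lasts 1/12 s, in which the tool goes at most 41.7 mm and 7.16 degrees, less where a joint would pass 70% of its speed; a pose out of reach is approached as far as the arm can. A call is refused whole if a number of a shift passes 41.7 or a number of a turn 0.125, either way. A call with a gripper value outside its range is refused whole. The fingers move at their own pace and stop on an object; "squeeze" is the grip in N (left out, the last holds). Time passes only in rows, so rows that do not move let the fingers close. It gives the time, the measured TCP pose, the force, the opening and the grip force at its end, in the units of the state.
- telemetry.get_obs(): the state, without advancing time (a new reading comes with each control period).
- cams.read_camera(name): name is "scene" or "top" or "wrist"; returns the picture (480x640x3 uint8, blue, green, red); there is no depth.
- cams.calibration(name): a dict with "K" (3x3 intrinsics, pixels), "origin" and "rotation" of the camera in the world; the wrist camera has in their place "hand_eye" (4x4, takes a point from camera to tool coordinates, whose origin is the TCP and whose axes are the flange's). Camera axes: x right, y down, z forward; pixel columns grow to the right and rows downward; lengths in m; the calibration is good to about 2 mm. A picture is of the moment at which its call begins: read the wrist's pose just before it. calibration takes no time and is no camera call.
- env.sign_off(): hands the job in; it is judged then, once.
The state is a dict: "time_s": time; "qpos": joint angles; "joint_velocities": joint speeds; "effort": joint torques, N m; "tool_pos": TCP position; "tool_rot": TCP orientation; "force": force on the tool from outside, world axes, zero at the start; "wrist_torque": the same for the moment, N m; "grip_width": finger opening in m; "grasp_force": force on a finger pad.
Only numpy, scipy, OpenCV 4.12 (cv2) and the standard library are available. Lean on these libraries where they do the work, as an engineer would, in place of code of your own. Each camera call takes 0.05 s, during which the arm holds its last target. There are 200 camera calls.

## Working session

There is one attempt and no reset: what is moved stays moved. The work goes in short steps, Python scripts to look and compute and a tool call to move; the robot and the scene stay as the last step left them, time stands still between calls to the robot, and variables do not carry over. Pictures are saved under pics/ and viewed, at most 15 in all, crops included, and the job is handed in when it is done.

Besides the shell and the picture viewer there is one more tool, called after "Call:" as a command line: name --argument value ..., lists and objects as JSON in quotes. arm_command: Moves the arm, as the interface text tells. Its arguments: {"type":"object","properties":{"series":{"type":"string"},"squeeze":{"type":"number"}},"required":["series"]}

```bash
ls; mkdir -p pics
cat > h.py <<'E'
import numpy as np,cv2
from cell import telemetry,cams,env
from scipy.spatial.transform import Rotation as R
def pose():
    o=telemetry.get_obs(); return np.array(o["tool_pos"]),R.from_euler('xyz',o["tool_rot"],degrees=True).as_matrix(),o
def cam(n):
    c=cams.calibration(n);K=np.array(c["K"])
    if n=="wrist":
        p,r,_=pose();H=np.array(c["hand_eye"]);return K,r@H[:3,3]+p,r@H[:3,:3]
    return K,np.array(c["origin"]),np.array(c["rotation"])
def ray(C,u,v,z):
    K,o,r=C;d=r@np.linalg.inv(K)@[u,v,1];return o+d*(z-o[2])/d[2]
def proj(C,P):
    K,o,r=C;q=K@(r.T@(np.asarray(P)-o));return q[:2]/q[2]
E
python3 - <<'E'
from h import *
p,r,o=pose();print(p,o["tool_rot"],o["time_s"],r)
for n in("scene","top"):
    cv2.imwrite(f"pics/{n}0.png",cams.read_camera(n));print(n,cam(n))
E
```

```text
pics
[0.15178191 0.63146004 0.2214554 ] [-1.79890334e+02  6.52888202e-03  1.66491881e+02] 0.0 [[-9.72336826e-01  2.33582927e-01 -3.36288956e-04]
 [ 2.33583141e-01  9.72335000e-01 -1.88770650e-03]
 [-1.13950488e-04 -1.91403798e-03 -9.99998162e-01]]
scene (array([[433.62311839,   0.        , 314.28100867],
       [  0.        , 433.62311839, 241.19979247],
       [  0.        ,   0.        ,   1.        ]]), array([-0.06817694, -0.74660578,  0.51143364]), array([-112.9240505 ,    1.52950605,  -41.96949886]))
top (array([[543.85732019,   0.        , 323.56256241],
       [  0.        , 543.85732019, 247.28115505],
       [  0.        ,   0.        ,   1.        ]]), array([0.32289904, 0.01594028, 1.45561387]), array([-169.31890733,   -1.59926363,  -89.10640791]))
```

```bash
sed -i 's/np.array(c\["rotation"\])/R.from_euler("xyz",c["rotation"],degrees=True).as_matrix()/' h.py; python3 -c "
from h import *
print(cam('top'))"
```

```text
(array([[543.85732019,   0.        , 323.56256241],
       [  0.        , 543.85732019, 247.28115505],
       [  0.        ,   0.        ,   1.        ]]), array([0.32289904, 0.01594028, 1.45561387]), array([[ 0.01558942, -0.98247383,  0.18574752],
       [-0.9994889 , -0.02049734, -0.0245314 ],
       [ 0.02790879, -0.18527015, -0.98229123]]))
```

View pics/top0.png

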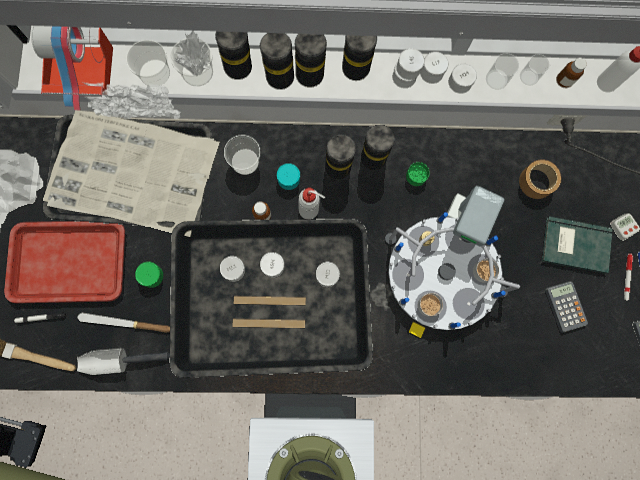

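View pics/scene0.png

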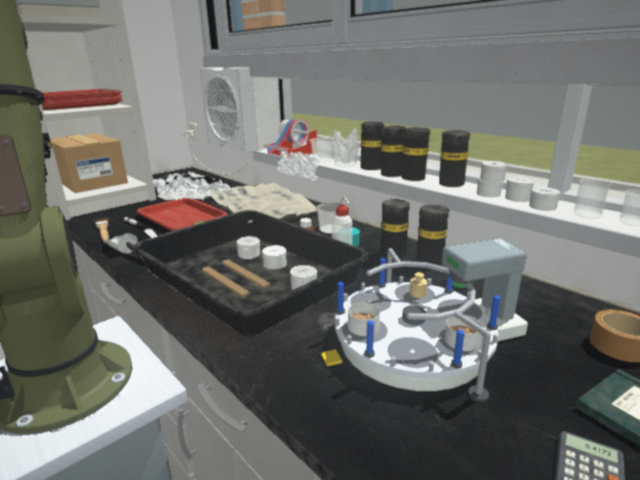

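Run:
```python
from h import *
i=cv2.imread("pics/top0.png")
cv2.imwrite("pics/c1.png",cv2.resize(i[185:345,370:530],(800,600) if 0 else (600,600),interpolation=cv2.INTER_CUBIC))
C=cam("top")
for n,u,v,z in[("yellow",417,329,.006),("hub",446.5,271,.07),("t1",231.5,267.5,.046),("t2",271.5,264.5,.046),("t3",327.5,273.5,.046),("barA",234,300,.014),("barA2",305,300.5,.014),("barB",233,323.5,.014),("barB2",305,324,.014),("u1",430,304,.086),("u2",484,268,.086),("w",427,237,.09)]:
    print(n,ray(C,u,v,z).round(4))
```

```text
yellow [ 0.3817 -0.2715  0.006 ]
hub [ 0.5291 -0.338   0.07  ]
t1 [0.5308 0.22   0.046 ]
t2 [0.5408 0.1162 0.046 ]
t3 [ 0.5199 -0.0307  0.046 ]
barA [0.4491 0.214  0.014 ]
barA2 [0.4511 0.0268 0.014 ]
barB [0.3876 0.2138 0.014 ]
barB2 [0.3895 0.0255 0.014 ]
u1 [ 0.4416 -0.2897  0.086 ]
u2 [ 0.5364 -0.431   0.086 ]
w [ 0.6137 -0.2846  0.09  ]
```

View pics/c1.png

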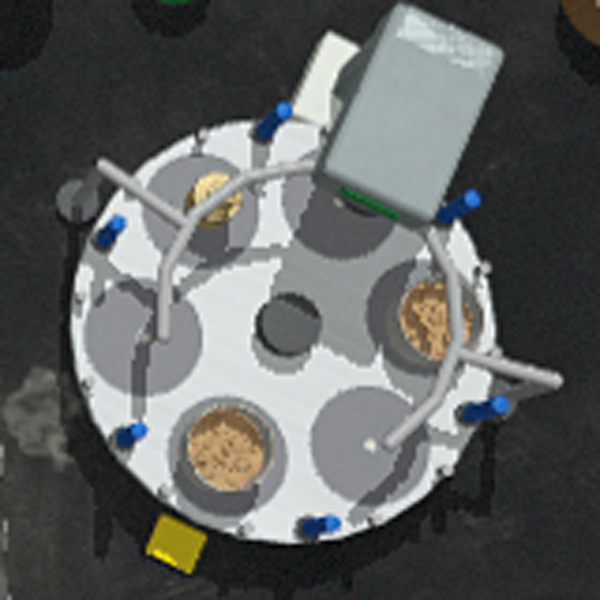

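```bash
cat >> h.py <<'E'
def go(dst,yaw=None,n=None):
    p,r,o=pose();d=r.T@(np.array(dst)-p)*1000
    print("at",p.round(4),"yaw",round(o["tool_rot"][2],1),"tool mm",d.round(1),"rows>=",np.ceil(np.linalg.norm(d)/40), "t",o["time_s"])
E
python3 - <<'E'
from h import *
from scipy.optimize import least_squares
C=cam("top")
px=[(284,108),(474,200),(501,404),(334,523),(139,431),(119,223)]
P=np.array([ray(C,370+u/3.75,185+v/3.75,.115)[:2] for u,v in px])
f=lambda s:(P-np.array([[s[0]+.14*np.cos(s[2]-k*np.pi/3),s[1]+.14*np.sin(s[2]-k*np.pi/3)] for k in range(6)])).ravel()
s=least_squares(f,[.53,-.338,0.7]).x;print(s,np.degrees(s[2])%60,f(s).round(4))
for n,u,v,z in[("hub",290,323,.07),("postL",105,165,.124),("postR",560,381,.124),("yel",[155,203][0],541,.006),("hoopL",165,337,.119),("hoopR",390,443,.119)]:
    q=ray(C,370+u/3.75,185+v/3.75,z)[:2]-s[:2];print(n,np.hypot(*q),np.degrees(np.arctan2(q[1],q[0])))
E
```

```text
[ 0.52917672 -0.34135958  0.08929803] 5.116400237290533 [ 0.0014  0.0004 -0.001  -0.0004  0.0002 -0.      0.0003 -0.0002 -0.0005
  0.0005 -0.0003 -0.0003]
hub 0.001280771985143466 108.73529384313741
postL 0.16767815052303545 54.95598531505084
postR 0.16964483808016861 -104.93100907372282
yel 0.1710101979996533 150.19951280183164
hoopL 0.099385695611062 100.85582692456407
hoopR 0.09999170072550972 -149.7006604689691
```

Call:
arm_command --series "0 0 0 0.1 0; 0 0 0 0.083 0; -40 -15 0 0 0; -40 -15 0 0 0; -40 -15 0 0 0;-40 -15 0 0 0;-40 -15 0 0 0;-40 -15 0 0 0;-20 -35 0 0 0;-20 -35 0 0 0;-20 -35 0 0 0;-20 -35 0 0 0;-20 -35 0 0 0;-20 -35 0 0 0" --squeeze 15

```text
time_s: 1.27
tool_pos: [0.3539, 0.2138, 0.2221]
tool_rot: [-180.0, -0.0, 156.0]
force: [1.3, 0.5, 0.2]
grip_width: 0.0867
grasp_force: 0.0
```

Call:
arm_command --series "-29 -26 0 0 0;-29 -26 0 0 0;-29 -26 0 0 0;-29 -26 0 0 0;-29 -26 0 0 0;-29 -26 0 0 0;-14 -34.7 0 0.017 0;-14 -34.7 0 0 0;-14 -34.7 0 0 0;-14 -34.7 0 0 0;-14 -34.7 0 0 0;-14 -34.7 0 0 0;-14 -34.7 0 0 0;-14 -34.7 0 0 0;0 0 0 0 0; 0 0 0 0 0"

```text
time_s: 2.6
tool_pos: [0.4334, -0.2985, 0.2221]
tool_rot: [-179.9, -0.1, 154.7]
force: [0.1, 1.0, 0.1]
grip_width: 0.0873
grasp_force: 0.0
```

Run:
```python
from h import *
go([.4386,-.2991,.12])
C=cam("wrist");i=cams.read_camera("wrist")
for P in([.4386,-.2991,.086],[.4386,-.2991,.05]): 
    q=proj(C,P);print(q);cv2.drawMarker(i,tuple(int(x) for x in q),(0,0,255),0,12)
print(C[1])
cv2.imwrite("pics/w1.png",i)
```

```text
at [ 0.4334 -0.2985  0.2221] yaw 154.7 tool mm [ -5.1   1.9 102.1] rows>= 3.0 t 2.6
[317.240945   234.40625588]
[317.09884406 223.37475251]
[ 0.36330823 -0.26476468  0.38325269]
```

View pics/w1.png

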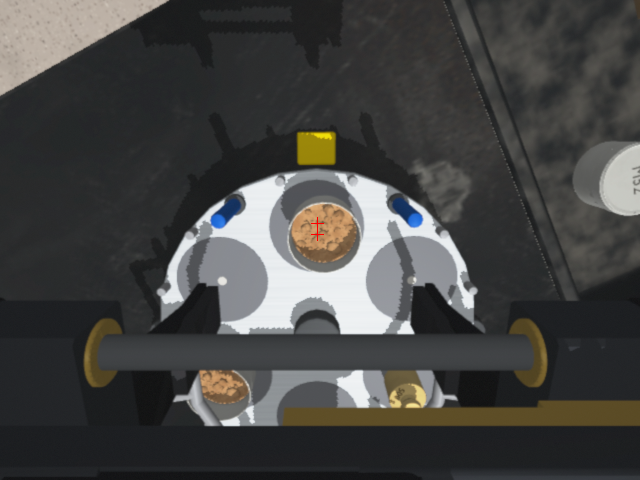

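Run:
```python
from h import *
q=ray(cam("wrist"),324,233,.086);print(q)
go([q[0],q[1],.060])
```

```text
[ 0.44070948 -0.29151504  0.086     ]
at [ 0.4343 -0.2964  0.222 ] yaw 154.9 tool mm [ -4.    7.3 162. ] rows>= 5.0 t 2.65
```

Call:
arm_command --series "-4 7 30 0 20;0 0 30 0 20;0 0 30 0 20;0 0 0 0 20;0 0 0 0 20;0 0 0 0 20"

```text
time_s: 3.15
tool_pos: [0.4424, -0.2912, 0.134]
tool_rot: [180.0, 0.1, 155.1]
force: [-0.2, -0.3, 0.2]
grip_width: 0.0802
grasp_force: 0.0
```

Run:
```python
from h import *
go([.4405,-.292,.060])
C=cam("wrist");i=cams.read_camera("wrist")
cv2.imwrite("pics/w2.png",i[60:300,160:480])
print(proj(C,[.4405,-.292,.086]),proj(C,[.4386,-.2991,.05]))
```

```text
at [ 0.4424 -0.2912  0.134 ] yaw 155.1 tool mm [ 1.5 -1.6 74. ] rows>= 2.0 t 3.15
[311.93040618 265.11539441] [301.25686559 247.94491853]
```

View pics/w2.png

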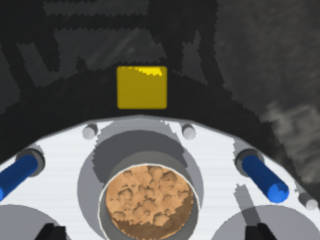

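Call:
arm_command --series "-1.5 -4 0 0 20;0 0 20 0 20;0 0 20 0 20;0 0 20 0 20;0 0 14 0 20;0 0 0 0 20;0 0 0 0 60;0 0 0 0 100;0 0 0 0 120;0 0 0 0 120;0 0 0 0 120;0 0 0 0 120" --squeeze 12

```text
time_s: 4.2
tool_pos: [0.4418, -0.2961, 0.0595]
tool_rot: [180.0, 0.1, 155.0]
force: [-0.4, 0.1, 5.1]
grip_width: 0.0574
grasp_force: 12.0
```

Call:
arm_command --series "0 0 -10 0 120;0 0 -20 0 120;0 0 -30 0 120;0 0 -30 0 120;5 12 -10 0 120;11 25 0 0 120;11 25 0 0 120;11 25 0 0 120;11 25 0 0 120;11 25 0 0 120;11 25 0 0 120;11 25 0 0 120;11 25 0 0 120;4 14 0 0 120"

```text
time_s: 5.37
tool_pos: [0.448, -0.0468, 0.1589]
tool_rot: [179.9, -0.0, 155.2]
force: [0.2, -0.4, -1.2]
grip_width: 0.0571
grasp_force: 12.0
```

```bash
python3 -c "
from h import *
print(pose()[2]['grip_width'],pose()[2]['force']);go([.4195,.175,.16])"
```

```text
0.05705800694997556 [ 0.16482026 -0.43742218 -1.20589334]
at [ 0.448  -0.0468  0.1589] yaw 155.2 tool mm [118.9 189.4  -0.7] rows>= 6.0 t 5.3667
```

Call:
arm_command --series "8 12 0 0 120;15 24 0 0 120;15 24 0 0 120;15 24 0 0 120;15 24 0 0 120;15 24 0 0 120;15 24 0 0 120;13 21 0 0 120;8 12 0 0 120;0 0 15 0 120;0 0 25 0 120;0 0 25 0 120;0 0 20 0 120;0 0 0 0 120;0 0 0 0 120;0 0 0 0 120"

```text
time_s: 6.7
tool_pos: [0.4213, 0.1718, 0.0749]
tool_rot: [179.9, 0.1, 155.0]
force: [0.1, -0.4, -0.8]
grip_width: 0.0574
grasp_force: 12.0
```

```bash
python3 -c "
from h import *
go([.4193,.175,.025])"
```

```text
at [0.4213 0.1718 0.0749] yaw 155.0 tool mm [ 3.2  2.  49.9] rows>= 2.0 t 6.7
```

Call:
arm_command --series "3 2 20 0 120;0 0 20 0 120;0 0 9 0 120;0 0 0 0 120;0 0 1.5 0 120;0 0 0 0 120;0 0 0 0 120"

```text
time_s: 7.28
tool_pos: [0.4195, 0.1751, 0.0242]
tool_rot: [179.9, 0.1, 155.0]
force: [0.3, -0.1, -0.1]
grip_width: 0.0573
grasp_force: 12.0
```

Call:
arm_command --series "0 0 0 0 70;0 0 0 0 20;0 0 0 0 10;0 0 0 0 10;0 0 -15 0 10;0 0 -40 0 10;0 0 -40 0 10;-40 9 -40 0 10;-37 9 -40 0 10;0 0 0 0 10;0 0 0 0 10;0 0 0 0 10"

```text
time_s: 8.28
tool_pos: [0.475, 0.1625, 0.1766]
tool_rot: [-179.9, -0.1, 155.0]
force: [-0.1, -0.0, -1.3]
grip_width: 0.0837
grasp_force: 0.0
```

Run:
```python
from h import *
C=cam("wrist");print(C[1],pose()[0]);i=cams.read_camera("wrist")
for P in([.5308,.22,.046],[.5408,.1162,.046],[.5199,-.0307,.046],[.4195,.175,.05]): print(proj(C,P))
np.save("C.npy",np.array([*C[1],*C[2].ravel()]))
cv2.imwrite("pics/w3.png",i)
```

```text
[0.40464299 0.19567967 0.33775365] [0.47503648 0.16252869 0.17660279]
[410.83998107 262.26162333]
[297.84411285 322.57802537]
[133.27988906 367.71746246]
[298.03236338 156.89496635]
```

View pics/w3.png

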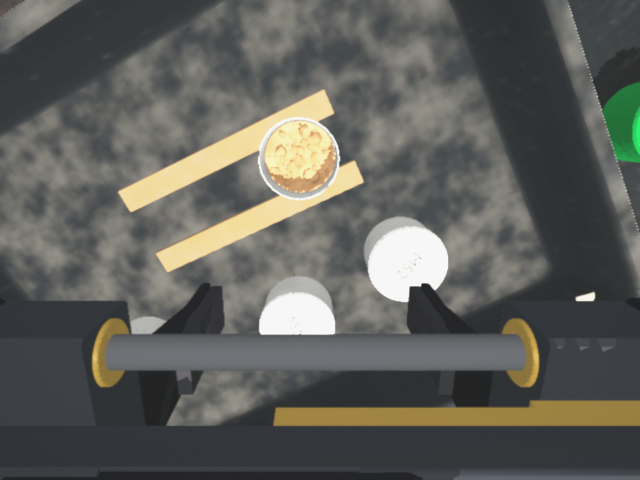

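Call:
arm_command --series "-9 25 0 0 0;-9 25 0 0 0;-9 24 0 0 0;0 0 30 0 0;0 0 40 0 0;0 0 30 0 0;0 0 0 0 0;0 0 0 0 0"

```text
time_s: 9.0
tool_pos: [0.5289, 0.2176, 0.0751]
tool_rot: [-179.7, -0.2, 155.1]
force: [-0.2, -0.6, 0.6]
grip_width: 0.087
grasp_force: 0.0
```

```bash
python3 -c "
from h import *
go([.530,.218,.016]); C=cam('wrist'); print(proj(C,[.530,.218,.046])); i=cams.read_camera('wrist')
g=cv2.cvtColor(i,cv2.COLOR_BGR2GRAY); m=cv2.connectedComponentsWithStats((g>225).astype('uint8'))
print([ (s[:5],c.round(1)) for s,c in zip(m[2],m[3]) if s[4]>800])"
```

```text
at [0.5289 0.2176 0.0751] yaw 155.1 tool mm [-1.1  1.1 59.1] rows>= 2.0 t 9.0
[316.52698185 281.89928409]
[(array([     0,      0,    640,    480, 295604], dtype=int32), array([320.2, 237.3])), (array([  259,   228,   119,   106, 10056], dtype=int32), array([317.8, 281.9])), (array([ 164,  370,   54,   51, 1391], dtype=int32), array([193.8, 396.4]))]
```

Call:
arm_command --series "-1 1 20 0 0;0 0 20 0 0;0 0 19 0 0;0 0 0 0 0;0 0 0 0 40;0 0 0 0 80;0 0 0 0 110;0 0 0 0 110;0 0 0 0 110;0 0 0 0 110" --squeeze 15

```text
time_s: 9.88
tool_pos: [0.5336, 0.219, 0.0196]
tool_rot: [179.9, 0.0, 155.0]
force: [-1.7, -0.6, 5.6]
grip_width: 0.0617
grasp_force: 15.0
```

Call:
arm_command --series "0 0 0 0 110;0 0 0 0 110;0 0 -10 0 110;0 0 0 0 110;0 0 0 0 110"

```text
time_s: 10.3
tool_pos: [0.5334, 0.2191, 0.029]
tool_rot: [179.9, 0.0, 155.0]
force: [-0.6, 0.4, -1.1]
grip_width: 0.0613
grasp_force: 15.0
```

Call:
arm_command --series "0 0 -30 0 110;0 0 -40 0 110;0 0 -40 0 110;0 0 -20 0 110;-6 -35 0 0 110;-6 -35 0 0 110;-6 -34 0 0 110;-6 -34 0 0 110;-6 -34 0 0 110;-6 -34 0 0 110;-6 -35 0 0 110;-6 -34 0 0 110;-11 -29 0 0 110;-11 -29 0 0 110;-11 -29 0 0 110;-11 -29 0 0 110;-11 -29 0 0 110;-11 -29 0 0 110;-10 -29 0 0 110;-10 -31 0 0 110"

```text
time_s: 11.97
tool_pos: [0.4394, -0.2999, 0.1583]
tool_rot: [179.9, 0.0, 155.1]
force: [0.8, 0.8, -0.2]
grip_width: 0.0619
grasp_force: 15.0
```

Call:
arm_command --series "0 0 20 0 110;0 0 0 0 110;0 0 0 0 110;0 0 0 0 110"

```text
time_s: 12.3
tool_pos: [0.4398, -0.2983, 0.1384]
tool_rot: [180.0, -0.0, 155.1]
force: [0.5, 0.3, -0.2]
grip_width: 0.0616
grasp_force: 15.0
```

```bash
cat >> h.py <<'E'
def held(top,thr=225,name=None):
    p=pose()[0];C=cam('wrist');i=cams.read_camera('wrist')
    if name: cv2.imwrite(name,i)
    g=cv2.cvtColor(i,cv2.COLOR_BGR2GRAY); m=cv2.connectedComponentsWithStats((g>thr).astype('uint8'))
    for s,c in zip(m[2][1:],m[3][1:]):
        if s[4]>2500: print("blob",s,c.round(1),"->",ray(C,*c,p[2]+top).round(4))
    print("tcp",p.round(4),"px",proj(C,p+[0,0,top]).round(1))
E
python3 -c "
from h import *
held(.027,225,'pics/w4.png'); go([.4386,-.2991,.067])"
```

```text
blob [ 337  180  167  120 4757] [402.5 236. ] -> [ 0.4168 -0.2531  0.1654]
blob [ 172  189   87   97 3916] [227.6 239.1] -> [ 0.3916 -0.3101  0.1654]
tcp [ 0.4398 -0.2983  0.1384] px [314.7 335.8]
at [ 0.4402 -0.2982  0.1387] yaw 155.1 tool mm [ 1.1 -1.5 71.7] rows>= 2.0 t 12.35
```

View pics/w4.png

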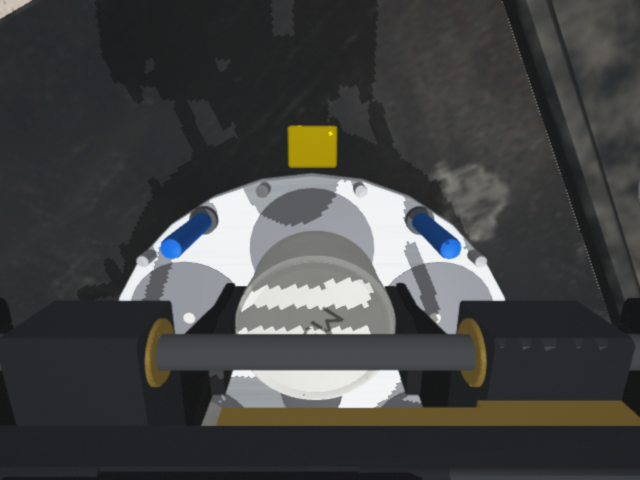

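Call:
arm_command --series "-2 -2 25 0 110;0 0 25 0 110;0 0 20 0 110;0 0 0 0 110;0 0 0 0 110;0 0 2 0 110;0 0 1 0 110;0 0 0 0 110;0 0 0 0 110"

```text
time_s: 13.1
tool_pos: [0.441, -0.3018, 0.0661]
tool_rot: [180.0, 0.1, 155.1]
force: [0.3, -0.8, -0.6]
grip_width: 0.062
grasp_force: 15.0
```

Call:
arm_command --series "0 0 1 0 110;0 0 0 0 110;0 0 0 0 70;0 0 0 0 40;0 0 0 0 20;0 0 0 0 20;0 0 -15 0 20;0 0 -30 0 20;0 0 -35 0 60;0 0 0 0 155;0 0 0 0 155;0 0 0 0 155;0 0 0 0 155"

```text
time_s: 14.18
tool_pos: [0.4397, -0.3012, 0.1432]
tool_rot: [180.0, -0.1, 155.0]
force: [0.5, -0.1, 0.2]
grip_width: 0.0544
grasp_force: 0.0
```

```bash
cat >> h.py <<'E'
A=np.array([.5292,-.3414])
def rim(deg,r=.14):
    a=np.radians(155.2+deg);return A+r*np.array([np.cos(a),np.sin(a)])
E
python3 -c "
from h import *
for d in (30,-30): go([*rim(d),.135])
held(0)"
```

```text
at [ 0.4397 -0.3012  0.1432] yaw 155.0 tool mm [ 23.  -69.    8.2] rows>= 2.0 t 14.1833
at [ 0.4397 -0.3012  0.1432] yaw 155.0 tool mm [23.4 71.   8.2] rows>= 2.0 t 14.1833
blob [  179   178   326   155 11757] [322.4 259.9] -> [ 0.4218 -0.2891  0.1432]
tcp [ 0.4397 -0.3012  0.1432] px [314.7 304.8]
```

Call:
arm_command --series "12 -35 0 0 155;11 -34 0 0 155;0 0 0 0 155;0 0 0 0 155;0 0 0 0 155;0 0 20 0 155;0 0 20 0 155;0 0 13 0 155;0 0 0 0 155;0 0 0 0 155"

```text
time_s: 15.07
tool_pos: [0.3904, -0.3539, 0.0907]
tool_rot: [-180.0, -0.1, 155.1]
force: [0.8, 0.2, -0.9]
grip_width: 0.0344
grasp_force: 0.0
```

```bash
python3 -c "
from h import *
for d in (30,20,10,0,-10,-20,-30,-36): go([*rim(d),.090])
cv2.imwrite('pics/w5.png',cams.read_camera('wrist'))"
```

```text
at [ 0.3904 -0.3539  0.0907] yaw 155.1 tool mm [ 0.5 -0.5  0.7] rows>= 1.0 t 15.0667
at [ 0.3904 -0.3539  0.0907] yaw 155.1 tool mm [10.9 21.6  0.7] rows>= 1.0 t 15.0667
at [ 0.3904 -0.3539  0.0907] yaw 155.1 tool mm [17.2 45.2  0.7] rows>= 2.0 t 15.0667
at [ 0.3904 -0.3539  0.0907] yaw 155.1 tool mm [19.4 69.5  0.7] rows>= 2.0 t 15.0667
at [ 0.3904 -0.3539  0.0907] yaw 155.1 tool mm [17.3 93.8  0.7] rows>= 3.0 t 15.0667
at [ 0.3904 -0.3539  0.0907] yaw 155.1 tool mm [ 11.1 117.4   0.6] rows>= 3.0 t 15.0667
at [ 0.3904 -0.3539  0.0907] yaw 155.1 tool mm [  0.8 139.5   0.6] rows>= 4.0 t 15.0667
at [ 0.3904 -0.3539  0.0907] yaw 155.1 tool mm [ -7.2 151.8   0.6] rows>= 4.0 t 15.0667
```

View pics/w5.png

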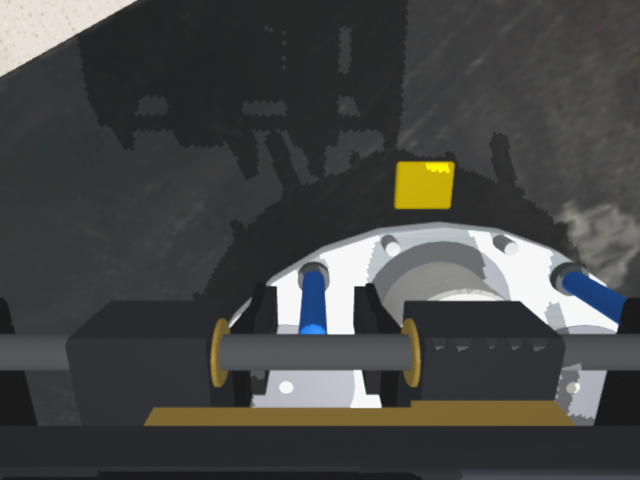

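Call:
arm_command --series "3.5 7.4 0 0 155;3.5 7.4 0 0 155;3.4 7.4 0 0 155;2.1 7.9 0 0 155;2.1 7.9 0 0 155;2.1 7.9 0 0 155;0.7 8.1 0 0 155;0.7 8.1 0 0 155;0.7 8.1 0 0 155;-0.7 8.1 0 0 155;-0.7 8.1 0 0 155;-0.7 8.1 0 0 155;-2.1 7.9 0 0 155;-2.1 7.9 0 0 155;-2.1 7.9 0 0 155;-3.4 7.4 0 0 155;-3.4 7.4 0 0 155;-3.4 7.3 0 0 155;0 0 0 0 155;0 0 0 0 155"

```text
time_s: 16.78
tool_pos: [0.4497, -0.2274, 0.0912]
tool_rot: [-180.0, -0.0, 155.1]
force: [-0.3, 0.0, 0.3]
grip_width: 0.0344
grasp_force: 0.0
```

```bash
python3 -c "
from h import *
go([*rim(-30),.090]);print(pose()[2]['force'])
cv2.imwrite('pics/w6.png',cams.read_camera('top')[185:345,330:530])"
```

```text
at [ 0.4497 -0.2274  0.0912] yaw 155.1 tool mm [ 1.2 -0.1  1.2] rows>= 1.0 t 16.7833
[-0.25061343  0.01246842  0.2720173 ]
```

View pics/w6.png

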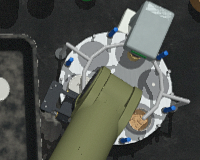

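Call:
arm_command --series "0 0 -20 0 155;0 0 -30 0 155;0 0 -20 0 100;6 35 0 0 0;6 35 0 0 0;6 35 0 0 0;6 35 0 0 0;6 35 0 0 0;6 35 0 0 0;7 35 0 0 0;7 35 0 0 0;7 35 0 0 0;6 35 0 0 0;0 0 0 0 0;0 0 30 0 0;0 0 30 0 0;0 0 20 0 0;0 0 0 0 0;0 0 0 0 0;0 0 0 0 0"

```text
time_s: 18.5
tool_pos: [0.5412, 0.1159, 0.0827]
tool_rot: [179.9, 0.1, 155.0]
force: [1.2, -0.1, 0.5]
grip_width: 0.0874
grasp_force: 0.0
```

```bash
python3 -c "
from h import *
C=cam('wrist')
print(proj(C,[.5408,.1162,.046]));p=pose()[0]
i=cams.read_camera('wrist');cv2.imwrite('pics/w7.png',i[150:450,150:500])
g=cv2.cvtColor(i,cv2.COLOR_BGR2GRAY); m=cv2.connectedComponentsWithStats((g>225).astype('uint8'))
for s,c in zip(m[2][1:],m[3][1:]):
  if s[4]>2500: q=ray(C,s[0]+s[2]/2,s[1]+s[3]/2,.046);print(s,c,q);go([q[0],q[1],.018])
"
```

```text
[314.76606023 273.90788199]
[ 207  237  114   97 8600] [265.08162791 287.13965116] [0.53519526 0.0882804  0.046     ]
at [0.5415 0.1163 0.0831] yaw 155.0 tool mm [ -5.9 -28.2  65.1] rows>= 2.0 t 18.55
```

```bash
python3 -c "
from h import *
q=ray(cam('wrist'),264,290,.046);go([q[0],q[1],.018]);print(q)
"
```

```text
at [0.5415 0.1163 0.0831] yaw 155.0 tool mm [ -9.  -27.9  65.1] rows>= 2.0 t 18.55
[0.53807443 0.08729183 0.046     ]
```

View pics/w7.png

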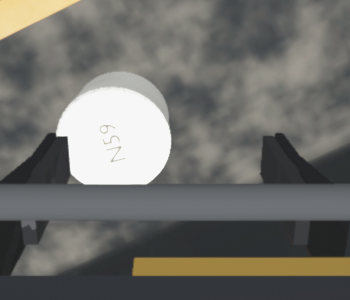

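Call:
arm_command --series "-5 -14 0 0 0;-4 -14 0 0 0;0 0 0 0 0;0 0 0 0 0;0 0 0 0 0"

```text
time_s: 18.97
tool_pos: [0.5366, 0.0871, 0.0817]
tool_rot: [179.9, 0.0, 155.0]
force: [-0.7, 0.5, 0.0]
grip_width: 0.087
grasp_force: 0.0
```

```bash
python3 -c "
from h import *
C=cam('wrist')
i=cams.read_camera('wrist')
g=cv2.cvtColor(i,cv2.COLOR_BGR2GRAY); m=cv2.connectedComponentsWithStats((g>225).astype('uint8'))
for s,c in zip(m[2][1:],m[3][1:]):
  if s[4]>2500: q=ray(C,s[0]+s[2]/2,s[1]+s[2]*.465,.046);print(s,c,q);go([q[0],q[1],.018])
"
```

```text
[ 256  223  116  108 9585] [313.81700574 276.74595722] [0.53725279 0.08645737 0.046     ]
at [0.5366 0.0876 0.0816] yaw 155.0 tool mm [-1.1 -0.9 63.6] rows>= 2.0 t 19.0167
```

Call:
arm_command --series "-1 -1 20 0 0;0 0 20 0 0;0 0 20 0 0;0 0 3 0 0;0 0 0 0 0;0 0 0 0 0;0 0 0 0 40;0 0 0 0 80;0 0 0 0 110;0 0 0 0 110;0 0 0 0 110;0 0 0 0 110;0 0 0 0 110" --squeeze 15

```text
time_s: 20.1
tool_pos: [0.5373, 0.0862, 0.0188]
tool_rot: [180.0, 0.0, 155.0]
force: [-1.2, 0.4, 3.6]
grip_width: 0.062
grasp_force: 15.0
```

```bash
python3 -c "
from h import *
go([.46,-.05,.16])
"
```

```text
at [0.5373 0.0862 0.0188] yaw 155.0 tool mm [  12.6 -156.  -141.3] rows>= 6.0 t 20.1
```

Call:
arm_command --series "0 0 -20 0 110;0 0 -40 0 110;0 0 -40 0 110;0 0 -25 0 110;3 -31 0 0 110;3 -31 0 0 110;2 -31 0 0 110;2 -31 0 0 110;2 -31 0 0 110;-11 -29 0 0 110;-11 -29 0 0 110;-11 -29 0 0 110;-11 -29 0 0 110;-11 -29 0 0 110;-11 -29 0 0 110;-11 -29 0 0 110;-9 -31 0 0 110;0 0 0 0 110;0 0 0 0 110"

```text
time_s: 21.68
tool_pos: [0.4382, -0.3004, 0.1431]
tool_rot: [-179.9, -0.0, 154.7]
force: [1.2, 1.2, -0.9]
grip_width: 0.0624
grasp_force: 15.0
```

```bash
python3 -c "
from h import *
p=pose()[0];C=cam('wrist');i=cams.read_camera('wrist');print(proj(C,p+[0,0,.0272]),proj(C,[*rim(0,.1),.05]))
cv2.imwrite('pics/w8.png',i[120:420,180:460])
go([*rim(0,.1),.066])
"
```

```text
[314.50484384 336.02380271] [316.39602756 244.01392389]
at [ 0.4391 -0.2983  0.1429] yaw 154.9 tool mm [ 0.1 -1.3 76.9] rows>= 2.0 t 21.7333
```

View pics/w8.png

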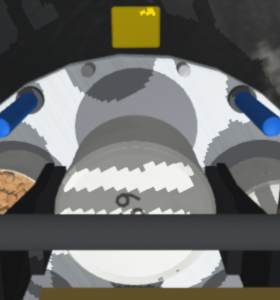

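Call:
arm_command --series "-1 -1.5 25 0 110;0 0 25 0 110;0 0 25 0 110;0 0 0 0 110;0 0 0 0 110;0 0 2 0 110;0 0 1 0 110;0 0 0 0 110;0 0 0 0 110"

```text
time_s: 22.48
tool_pos: [0.4407, -0.2996, 0.0661]
tool_rot: [180.0, 0.1, 155.1]
force: [0.2, -0.2, 0.0]
grip_width: 0.0619
grasp_force: 15.0
```

Call:
arm_command --series "0 0 1 0 110;0 0 0 0 110;0 0 0 0 70;0 0 0 0 40;0 0 0 0 20;0 0 0 0 20;0 0 -15 0 20;0 0 -30 0 20;0 0 -35 0 60;12 -35 0 0 155;11 -35 0 0 155;0 0 0 0 155;0 0 0 0 155;0 0 0 0 155"

```text
time_s: 23.65
tool_pos: [0.3899, -0.3532, 0.1442]
tool_rot: [179.9, 0.0, 155.0]
force: [0.2, 0.3, -0.4]
grip_width: 0.0483
grasp_force: 0.0
```

```bash
python3 -c "
from h import *
go([*rim(30),.090])
"
```

```text
at [ 0.3899 -0.3532  0.1442] yaw 155.0 tool mm [-0.3 -0.9 54.2] rows>= 2.0 t 23.65
```

Call:
arm_command --series "0 -1 0 0 155;0 0 0 0 155;0 0 20 0 155;0 0 20 0 155;0 0 13 0 155;0 0 0 0 155;0 0 0 0 155"

```text
time_s: 24.23
tool_pos: [0.3891, -0.354, 0.0909]
tool_rot: [-180.0, -0.1, 155.1]
force: [0.0, -0.2, 0.1]
grip_width: 0.0339
grasp_force: 0.0
```

Call:
arm_command --series "3.5 7.4 0 0 155;3.5 7.4 0 0 155;3.4 7.4 0 0 155;2.1 7.9 0 0 155;2.1 7.9 0 0 155;2.1 7.9 0 0 155;0.7 8.1 0 0 155;0.7 8.1 0 0 155;0.7 8.1 0 0 155;-0.7 8.1 0 0 155;-0.7 8.1 0 0 155;-0.7 8.1 0 0 155;-2.1 7.9 0 0 155;-2.1 7.9 0 0 155;-2.1 7.9 0 0 155;-3.4 7.4 0 0 155;-3.4 7.4 0 0 155;-3.4 7.4 0 0 155;0 0 0 0 155;0 0 0 0 155"

```text
time_s: 25.9
tool_pos: [0.4485, -0.227, 0.0912]
tool_rot: [-179.9, -0.0, 155.1]
force: [-0.2, -0.4, -0.3]
grip_width: 0.0344
grasp_force: 0.0
```

```bash
python3 -c "
from h import *
go([*rim(-30),.090]);go([*rim(0,.1),.2])
"
```

```text
at [ 0.4485 -0.227   0.0912] yaw 155.1 tool mm [ 0.  -0.1  1.2] rows>= 1.0 t 25.9
at [ 0.4485 -0.227   0.0912] yaw 155.1 tool mm [ -21.3  -70.1 -108.7] rows>= 4.0 t 25.9
```

Call:
arm_command --series "0 0 -25 0 155;0 0 -35 0 155;-11 -35 0 0 20;-10 -35 0 0 20;0 0 0 0 20;0 0 0 0 20;0 0 0 0 20"

```text
time_s: 26.48
tool_pos: [0.4371, -0.2996, 0.151]
tool_rot: [180.0, -0.1, 154.9]
force: [-0.7, 0.6, -0.2]
grip_width: 0.0596
grasp_force: 0.0
```

```bash
python3 -c "
from h import *
p=pose()[0];C=cam('wrist');i=cams.read_camera('wrist');print(p,proj(C,[*rim(0,.1),.086]),proj(C,[*rim(0,.1),.05]))
np.save('C.npy',np.array([*C[1],*C[2].ravel()]))
cv2.imwrite('pics/w9.png',i)
go([*rim(0,.1),.06])
"
```

```text
[ 0.43705647 -0.2996125   0.15095146] [315.92814634 259.68068466] [315.79761347 242.66220687]
at [ 0.4376 -0.2987  0.1509] yaw 155.0 tool mm [-1.2 -0.3 90.9] rows>= 3.0 t 26.5333
```

View pics/w9.png

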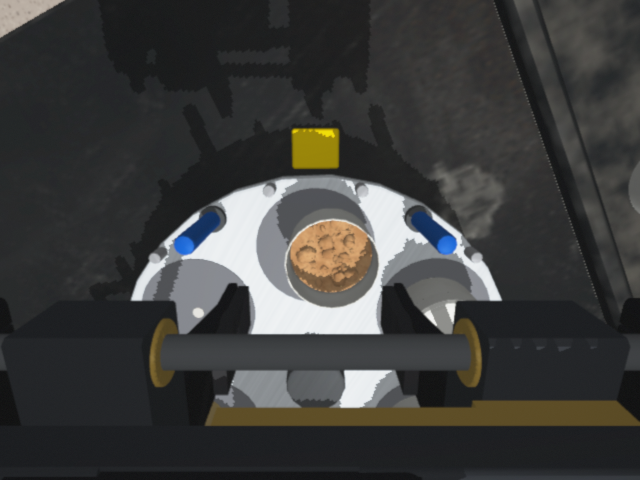

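Call:
arm_command --series "-3 10 0 0 20;0 0 20 0 20;0 0 20 0 20;0 0 0 0 20;0 0 0 0 20;0 0 0 0 20"

```text
time_s: 27.03
tool_pos: [0.4456, -0.2911, 0.112]
tool_rot: [-180.0, 0.0, 155.1]
force: [-0.3, 0.2, 0.1]
grip_width: 0.08
grasp_force: 0.0
```

```bash
python3 -c "
from h import *
p=pose()[0];C0=np.load('C.npy');C=(cam('wrist')[0],C0[:3],C0[3:].reshape(3,3));q=ray(C,331.5,262,.086);print(q,pose()[2]['grip_width'])
go([q[0],q[1],.06])
"
```

```text
[ 0.44382542 -0.29146935  0.086     ] 0.08003620039342586
at [ 0.4456 -0.2911  0.112 ] yaw 155.1 tool mm [ 1.5 -1.1 52. ] rows>= 2.0 t 27.0333
```

Call:
arm_command --series "1.5 -1 15 0 20;0 0 20 0 20;0 0 17 0 20;0 0 0 0 20;0 0 0 0 20;0 0 0 0 60;0 0 0 0 100;0 0 0 0 120;0 0 0 0 120;0 0 0 0 120;0 0 0 0 120" --squeeze 12

```text
time_s: 27.95
tool_pos: [0.4436, -0.2919, 0.06]
tool_rot: [180.0, 0.1, 155.0]
force: [-0.2, 1.1, 4.6]
grip_width: 0.0575
grasp_force: 12.0
```

Call:
arm_command --series "0 0 -10 0 120;0 0 -20 0 120;0 0 -30 0 120;0 0 -30 0 120;5 12 -10 0 120;11 25 0 0 120;11 25 0 0 120;11 25 0 0 120;11 25 0 0 120;11 25 0 0 120;11 25 0 0 120;11 25 0 0 120;11 25 0 0 120;4 14 0 0 120;0 0 0 0 120"

```text
time_s: 29.2
tool_pos: [0.4506, -0.0425, 0.1596]
tool_rot: [179.9, -0.0, 155.3]
force: [-0.3, -0.4, -0.6]
grip_width: 0.0576
grasp_force: 12.0
```

```bash
python3 -c "
from h import *
go([.4193,.08,.08])
"
```

```text
at [ 0.4506 -0.0425  0.1596] yaw 155.3 tool mm [79.6 98.2 79.7] rows>= 4.0 t 29.2
```

Call:
arm_command --series "8 10 0 0 120;16 20 0 0 120;16 20 0 0 120;16 20 0 0 120;16 18 0 0 120;8 10 0 0 120;0 0 20 0 120;0 0 30 0 120;0 0 30 0 120;0 0 0 0 120;0 0 0 0 120;0 0 0 0 120"

```text
time_s: 30.2
tool_pos: [0.4205, 0.0762, 0.0808]
tool_rot: [180.0, 0.1, 155.0]
force: [0.5, 0.0, -0.2]
grip_width: 0.0578
grasp_force: 12.0
```

```bash
python3 -c "
from h import *
go([.4193,.08,.025])
C=cam('wrist');i=cams.read_camera('wrist');cv2.imwrite('pics/w10.png',i[60:420,100:560])
"
```

```text
at [0.4205 0.0762 0.0808] yaw 155.0 tool mm [ 2.8  2.9 55.8] rows>= 2.0 t 30.2
```

View pics/w10.png

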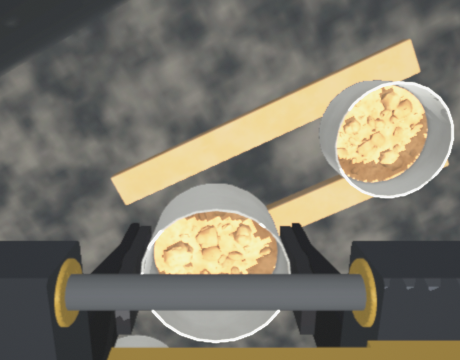

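Call:
arm_command --series "3 3 20 0 120;0 0 20 0 120;0 0 14 0 120;0 0 0 0 120;0 0 2 0 120;0 0 0 0 120;0 0 0.5 0 120;0 0 0 0 120;0 0 0 0 120"

```text
time_s: 31.0
tool_pos: [0.4185, 0.081, 0.0236]
tool_rot: [179.9, 0.0, 155.0]
force: [0.4, -0.2, -0.4]
grip_width: 0.0575
grasp_force: 12.0
```

Call:
arm_command --series "0 0 0 0 70;0 0 0 0 20;0 0 0 0 10;0 0 0 0 10;0 0 -15 0 10;0 0 -40 0 0;0 0 -40 0 0;-35 -15 0 0 0;-35 -15 0 0 0;-35 -14 0 0 0;-35 -14 0 0 0;0 0 20 0 0;0 0 20 0 0;0 0 0 0 0;0 0 0 0 0;0 0 0 0 0"

```text
time_s: 32.33
tool_pos: [0.5206, -0.0308, 0.0785]
tool_rot: [180.0, 0.0, 155.1]
force: [-0.3, 0.4, 0.1]
grip_width: 0.0871
grasp_force: 0.0
```

```bash
python3 -c "
from h import *
C=cam('wrist');print(proj(C,[.5199,-.0307,.046]))
i=cams.read_camera('wrist')
g=cv2.cvtColor(i,cv2.COLOR_BGR2GRAY); m=cv2.connectedComponentsWithStats((g>225).astype('uint8'))
for s,c in zip(m[2][1:],m[3][1:]):
  if s[4]>2500: q=ray(C,s[0]+s[2]/2,s[1]+s[2]*.465,.046);print(s,c,q);go([q[0],q[1],.018])
"
```

```text
[314.23123562 276.51607707]
[ 253  224  118  109 9996] [311.55162065 278.13385354] [ 0.52061418 -0.03233959  0.046     ]
at [ 0.521  -0.0306  0.0789] yaw 155.1 tool mm [-0.3 -1.8 60.9] rows>= 2.0 t 32.3833
```

Call:
arm_command --series "0 -2 20 0 0;0 0 20 0 0;0 0 20 0 0;0 0 0 0 0;0 0 0 0 0;0 0 0 0 0;0 0 0 0 40;0 0 0 0 80;0 0 0 0 110;0 0 0 0 110;0 0 0 0 110;0 0 0 0 110;0 0 0 0 110" --squeeze 15

```text
time_s: 33.47
tool_pos: [0.5197, -0.0328, 0.0181]
tool_rot: [180.0, 0.0, 155.0]
force: [-1.4, 0.2, 3.8]
grip_width: 0.0616
grasp_force: 15.0
```

```bash
python3 -c "
from h import *
go([*rim(0,.1),.15])
"
```

```text
at [ 0.5197 -0.0328  0.0181] yaw 155.0 tool mm [ -38.9 -276.  -132. ] rows>= 8.0 t 33.4667
```

Call:
arm_command --series "0 0 -20 0 110;0 0 -40 0 110;0 0 -40 0 110;0 0 -30 0 110;-4 -30 0 0 110;-4 -31 0 0 110;-4 -31 0 0 110;-4 -31 0 0 110;-5 -31 0 0 110;-5 -31 0 0 110;-5 -31 0 0 110;-4 -31 0 0 110;-4 -29 0 0 110;0 0 0 0 110;0 0 0 0 110;0 0 0 0 110"

```text
time_s: 34.8
tool_pos: [0.4384, -0.2989, 0.1475]
tool_rot: [180.0, -0.0, 155.0]
force: [0.7, -0.2, -0.1]
grip_width: 0.0616
grasp_force: 15.0
```

```bash
python3 -c "
from h import *
p=pose()[0];C=cam('wrist');i=cams.read_camera('wrist');print(proj(C,p+[0,0,.028]),proj(C,[*rim(0,.1),.05]))
cv2.imwrite('pics/w11.png',i[120:420,180:460])
go([*rim(0,.1),.065])
"
```

```text
[314.6971639 337.1068554] [313.92981094 242.85169259]
at [ 0.4388 -0.2982  0.1475] yaw 155.1 tool mm [-0.2 -1.4 82.5] rows>= 3.0 t 34.85
```

View pics/w11.png

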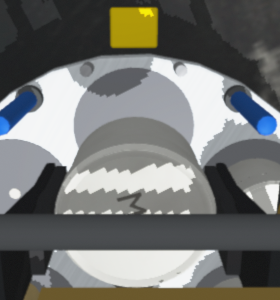

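Call:
arm_command --series "-1.5 -1.5 25 0 110;0 0 25 0 110;0 0 28 0 110;0 0 0 0 110;0 0 0 0 110;0 0 3 0 110;0 0 1 0 110;0 0 0 0 110;0 0 0 0 110"

```text
time_s: 35.6
tool_pos: [0.4398, -0.3016, 0.0668]
tool_rot: [180.0, 0.1, 155.1]
force: [0.2, -0.5, -0.2]
grip_width: 0.0621
grasp_force: 15.0
```

Call:
arm_command --series "0 1 1 0 110;0 0 1 0 110;0 0 0 0 110;0 0 0 0 110;0 0 0 0 70;0 0 0 0 40;0 0 0 0 20;0 0 0 0 20;0 0 -15 0 20;0 0 -30 0 20;0 0 -35 0 60;12 35 0 0 155;11 35 0 0 155;0 0 0 0 155;0 0 0 0 155;0 0 0 0 155"

```text
time_s: 36.93
tool_pos: [0.4481, -0.2275, 0.1438]
tool_rot: [180.0, 0.0, 155.1]
force: [-0.1, -0.4, 0.8]
grip_width: 0.0479
grasp_force: 0.0
```

```bash
python3 -c "
from h import *
go([*rim(-30),.090])
"
```

```text
at [ 0.4481 -0.2275  0.1438] yaw 155.1 tool mm [-0.1  0.6 53.8] rows>= 2.0 t 36.9333
```

Call:
arm_command --series "0 0 0 0 155;0 0 0 0 155;0 0 20 0 155;0 0 20 0 155;0 0 13 0 155;0 0 0 0 155;0 0 0 0 155"

```text
time_s: 37.52
tool_pos: [0.4472, -0.2287, 0.0904]
tool_rot: [-179.9, -0.1, 154.9]
force: [0.9, -0.3, 0.2]
grip_width: 0.0338
grasp_force: 0.0
```

Call:
arm_command --series "3.5 -7.4 0 0 155;3.5 -7.4 0 0 155;3.4 -7.4 0 0 155;2.1 -7.9 0 0 155;2.1 -7.9 0 0 155;2.1 -7.9 0 0 155;0.7 -8.1 0 0 155;0.7 -8.1 0 0 155;0.7 -8.1 0 0 155;-0.7 -8.1 0 0 155;-0.7 -8.1 0 0 155;-0.7 -8.1 0 0 155;-2.1 -7.9 0 0 155;-2.1 -7.9 0 0 155;-2.1 -7.9 0 0 155;-3.4 -7.4 0 0 155;-3.4 -7.4 0 0 155;-3.4 -7.4 0 0 155;0 0 0 0 155;0 0 0 0 155"

```text
time_s: 39.18
tool_pos: [0.3883, -0.3562, 0.091]
tool_rot: [-179.9, 0.0, 154.9]
force: [-1.0, -0.1, 0.5]
grip_width: 0.034
grasp_force: 0.0
```

Call:
arm_command --series "0 0 0 0 155;0 0 -20 0 155;0 0 -40 0 155;0 0 -40 0 155;20 40 -20 0 155;20 40 0 0 155;20 40 0 0 155;10 40 0 0 155;0 40 0 0 155;0 40 0 0 155;0 40 0 0 155;0 40 0 0 155;0 40 0 0 155;0 0 0 0 155;0 0 0 0 155"

```text
time_s: 40.43
tool_pos: [0.478, -0.0127, 0.2062]
tool_rot: [-179.9, -0.0, 155.4]
force: [-0.4, -0.3, -0.6]
grip_width: 0.0341
grasp_force: 0.0
```

```bash
python3 -c "
from h import *
go([*rim(30),.090])
i=cams.read_camera('top');j=cv2.imread('pics/top0.png')
cv2.imwrite('pics/end.png',np.hstack([cv2.resize(i[180:350,370:520],None,fx=3,fy=3),cv2.resize(i[215:385,190:340],(350,510))]))
"
```

```text
at [ 0.478  -0.0127  0.2062] yaw 155.4 tool mm [ -62.2 -347.   116.6] rows>= 10.0 t 40.4333
```

View pics/end.png

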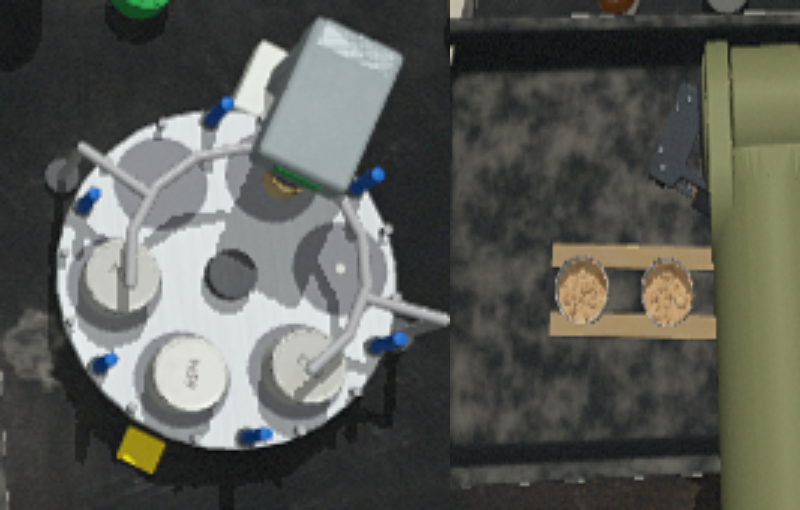

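```bash
python3 -c "
from h import *
C=cam('top')
for (u,v),d in zip([(188,373),(121,276),(307,366)],[0,-60,60]):
  q=ray(C,370+u/3,180+v/3,.092)[:2];print(((q-rim(d,.1))*1000).round(1))
for (u,v),d in zip([(229,103),(381,176),(407,341),(270,434),(114,357),(97,193)],[-150,150,90,30,-30,-90]):
  q=ray(C,370+u/3,180+v/3,.115)[:2]-A;print(d,np.hypot(*q).round(4),((np.degrees(np.arctan2(q[1],q[0]))-155.2-d+180)%360-180).round(1))
"
```

```text
[1.9 4.4]
[1.3 2.1]
[0.6 3.1]
-150 0.1399 -0.5
150 0.1405 -1.2
90 0.1455 0.0
30 0.1404 0.9
-30 0.1375 -0.3
-90 0.1384 -0.4
```

```bash
python3 -c "
from h import *
print(env.sign_off())"
```

```text
the job is handed in; nothing more can be done
None
```

I signed the job off at about 40 s: both used tins stand across the bars, the three closed tins each sit on a pad within about 5 mm of its middle, and the disc is clicked in with the brass weight under the sensor head. The sign-off returned no verdict.

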